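# Lower the ratchet arm of the flower press

## Task

Close the flower press: press its ratchet pawl free by pushing the pedal plate all the way down (it stays down), and only then push the wooden handle of the raised arm down until the round foot sits flat on the boards. Only push: do not raise the arm, do not force it against the engaged pawl, do not shift or lift the boards, and leave everything else on the table where it is. Leave the pawl pressed free and the arm down, and move clear.

Things in the scene. Friction and masses are not known exactly. Their poses are not given: they have to be found in the camera images.
- press: Bench press for flowers: grey painted base plate 140 x 280 x 20 mm, fixed to the table. Origin on the table, z up. The raised arm reaches from the hinge towards the press's -y end; the pawl's pedal sticks out at its +y end. Base spans x -70..70, y -185..95 mm. The arm, handle and pedal lie in the plane x = 0.
- hinge (a point): Centre of the arm's hinge, in the press frame at (0, 10, 120) mm. The axis is the press's x axis. Two grey cheek plates up to 139 mm high carry it; a steel toothed disc of 70 mm radius turns with the arm.
- lever (a joint): Arm angle q, rad: 0 = level, foot flat on the boards; positive = raised (starts 0.68 to 0.80). With the pawl engaged a tooth stops it near 0.65 (teeth 0.36 rad apart). The hinge is stiff: the arm stays where left and about 3 N on the handle moves it. The handle's centre is 200 cos(q) mm from the hinge towards the press's -y and 200 sin(q) mm above it.
- foot (a point): Centre of the underside of the arm's round rubber foot, 72 mm in diameter; it hangs 110 mm along the arm from the hinge, 60 mm below the arm's centre line.
- handle (a point): Centre of the arm's wooden handle: a round bar 32 mm in diameter and 76 mm long, lying along the press's x axis across the end of the arm; its top is 16 mm above this point.
- pawl (a joint): Pawl angle in rad: 0 = engaged (hook between the teeth), 0.3 = pedal fully down against its stop; the hook is clear of the teeth from about 0.2. Friction holds it where it is left; pressing takes about 3 N.
- pedal (a point): Centre of the top of the pawl's steel pedal plate, 42 x 42 mm, about 95 mm above the table when engaged. It is 115 mm in the press's +y from the pawl's pivot; fully pressed it is about 36 mm lower and 9 mm farther towards +y.
- pawl_pivot (a point): Pivot of the pawl, in the press frame at (0, 68, 50) mm; its axis is the press's x axis.
- boards: Loose stack to be pressed: two plywood boards with card between them, 120 x 130 x 40 mm, 0.45 kg, lying on the press's base plate under the foot. Origin at the centre of its underside; top 60 mm above the table.
- sprayer: brass-coloured spray bottle with black trigger head, 56 mm wide, 203 mm tall; origin at its underside
- jar: small amber glass jar with metal cap, 48 mm wide, 70 mm tall; origin at its underside
- tape: roll of cardboard-coloured tape lying flat, 72 mm across, 20 mm high; origin at its underside
- brush: hand brush lying on the table near the press; origin at its underside
- clip: steel clip, 50 x 16 x 18 mm, lying on the table beyond the pedal; origin at its underside
- mug: white mug, 76 mm wide, 90 mm tall; origin at its underside
- trimmer: grey-handled trimming knife lying flat, handle 130 x 18 x 12 mm; origin at its underside
Mind the look-alikes: they are no part of the job. What is shaped like the boards but purple or turquoise is not meant.

How it is judged:
By the outcome, as a careful person would: the job done as asked, in the order asked, and still so for the second after the job is handed in, with the robot touching nothing.
It also fails if it takes over 43 s, if anything falls off the work surface, if the arm or the gripper's body presses on something with over 40 N, if the wrist force passes 120 N, or if a joint passes its speed limit or range.

## Robot

A 6-joint arm with a two-finger parallel gripper is mounted at the origin on the work surface. World frame = base frame: x ahead of the robot, y to its left, z up, the work surface at z = 0. Lengths are in m, angles in rad, forces in N, time in s.
With the tool pointing down it reaches from about 0.3 to 0.825 m from the base axis. Payload 5.4 kg.
Tool frame: the origin (TCP) lies at the very end of the fingers, on their centre line; the grasp point (between the pads) lies 19 mm behind it; z points along the fingers, x is the direction in which the jaws open and shut, and the axes are right-handed (so a half turn about z gives the same grasp; the last joint's range is limited). The gripper opens to 92 mm and grips with 3 to 60 N. Pads are 20 mm wide; open, the fingers measure 128 mm over their backs; the gripper's body (75 mm by 189 mm) begins 69 mm behind the grasp point.
Start: joints at [0.953, 0.158, 1.597, -0, 1.386, -0.21], TCP at [0.228, 0.528, 0.176] pointing down, gripper open.
Joint ranges: [-2.91, 2.91], [-0.94, 2.29], [0.18, 2.7], [-1.29, 4.43], [0.17, 2.64], [-3, 3]. Speed limits (rad/s): [2.57, 2.57, 3.14, 3.14, 3.14, 3.14].

## Interface

Orientations are given as a rotation vector (axis times angle).
In Python, from workcell import bot gives the robot as it stands. Calls block until the motion is done:
- bot.goto(position, orientation): joint-space move of the TCP to a pose.
- bot.line_to(position, rot=None, max_speed=0.15): straight line of the TCP; rot=None keeps the orientation; max_speed is the mean speed in m/s.
- bot.set_joints(angles): joint-space move.
- bot.set_gripper(opening, newtons=None): opening from 0.0 (shut) to 1.0 (fully open); newtons is the grip in N (None keeps the last); returns when the fingers have stopped.
- bot.hold(seconds).
- bot.inverse_kinematics(position, orientation): joint angles nearest the present ones, or None.
- bot.read_camera(name): name is "scene" or "top" or "wrist"; returns a dict with "pixels" (384x512x3 uint8, blue, green, red), "fx", "fy", "cx", "cy" (pixels), "k1" (the pictures are not rectified: a ray, as slopes to the right and down, at radius r is drawn at 1 + k1 r^2 times it, then the intrinsics apply), "R" (3x3) and "t" (3): a world point X has camera coordinates R X + t. Camera axes: x right, y down, z forward; pixel columns grow to the right and rows downward; lengths in m; the calibration is good to about 2 mm. A picture is of the moment at which its call begins. There is no depth.
A pose or a line that the arm cannot do raises bot.MotionError and nothing moves.
- bot.job_done(): hands the job in, once; it reports no verdict.
Readings, each from a call of its own:
- bot.current_clock(): time.
- bot.current_joints(): joint angles.
- bot.current_joint_vel(): joint speeds.
- bot.current_effort(): joint torques, N m.
- bot.current_ee_pos(): TCP position.
- bot.current_tool_rot(): TCP orientation.
- bot.current_contact_force(): force on the tool from outside, world axes, zero at the start.
- bot.current_ft_torque(): the same for the moment, N m.
- bot.current_opening(): opening from 0.0 (shut) to 1.0 (fully open).
Only numpy, scipy, OpenCV 4.12 (cv2) and the standard library are available. Lean on these libraries where they do the work, as an engineer would, in place of code of your own. Each camera call takes 0.05 s, during which the arm holds its last target.

## Working session

There is one attempt and no reset: what is moved stays moved. The work goes in short steps, each a Python script; the robot and the scene stay as the last script left them, time stands still between calls to the robot, and variables do not carry over. Pictures are saved under pics/ and viewed, and the job is handed in when it is done.

```bash
ls; mkdir -p pics; python3 - <<'E'
from workcell import bot
import cv2,json,numpy as np
for n in ["scene","top","wrist"]:
    c=bot.read_camera(n); cv2.imwrite(f"pics/{n}0.png",c["pixels"])
    np.savez(f"{n}0.npz",**c)
    print(n,c["fx"],c["fy"],c["cx"],c["cy"],c["k1"],np.round(c["R"],3).tolist(),np.round(c["t"],3), "cam pos",-np.array(c["R"]).T@np.array(c["t"]))
print(bot.current_clock(),bot.current_tool_rot(),bot.current_contact_force())
E
```

```text
pics
scene 474.2364918525083 474.2364918525083 258.5403056883238 190.73632552068716 0.039974985195666314 [[-0.742, 0.67, 0.016], [0.462, 0.529, -0.712], [-0.485, -0.521, -0.702]] [ 0.378 -0.15   1.84 ] cam pos [1.24353564 0.78563366 1.17873474]
top 426.6150807171484 426.6150807171484 256.0279488992541 196.15826715349897 -0.04088314829647475 [[0.028, -0.999, 0.02], [-0.994, -0.03, -0.103], [0.103, -0.017, -0.994]] [-0.029  0.519  1.578] cam pos [0.35333886 0.01380817 1.62318278]
wrist 303.7477214548854 303.7477214548854 252.3968533436303 189.96940325300318 -0.018262639628993407 [[0.398, 0.918, -0.001], [0.888, -0.384, 0.251], [0.23, -0.101, -0.968]] [-0.573 -0.028  0.391] cam pos [0.16246468 0.55488332 0.38436351]
0.15 [ 2.62478341e+00  1.72531462e+00 -2.08149736e-03] [-0.14070177 -0.11841872 -0.10967174]
```

View pics/scene0.png

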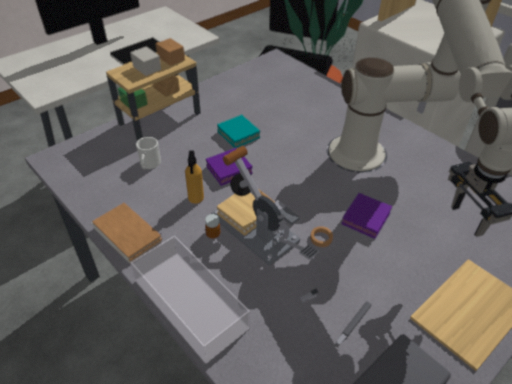

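View pics/top0.png

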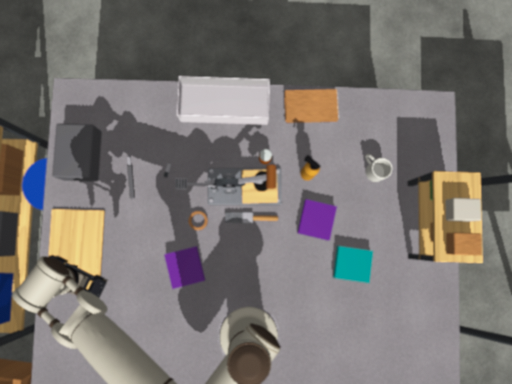

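View pics/wrist0.png

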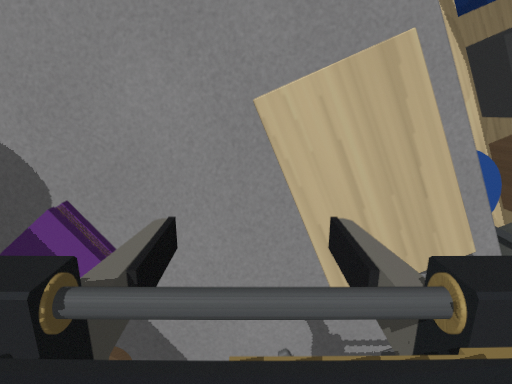

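```bash
python3 - <<'E'
import cv2
a=cv2.imread("pics/top0.png")[140:235,150:290]; cv2.imwrite("pics/top0c.png",cv2.resize(a,None,fx=5.5,fy=5.5,interpolation=cv2.INTER_CUBIC))
a=cv2.imread("pics/scene0.png")[135:305,190:350]; cv2.imwrite("pics/scene0c.png",cv2.resize(a,None,fx=3.5,fy=3.5,interpolation=cv2.INTER_CUBIC))
E
```

```text
(no output)
```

View pics/top0c.png

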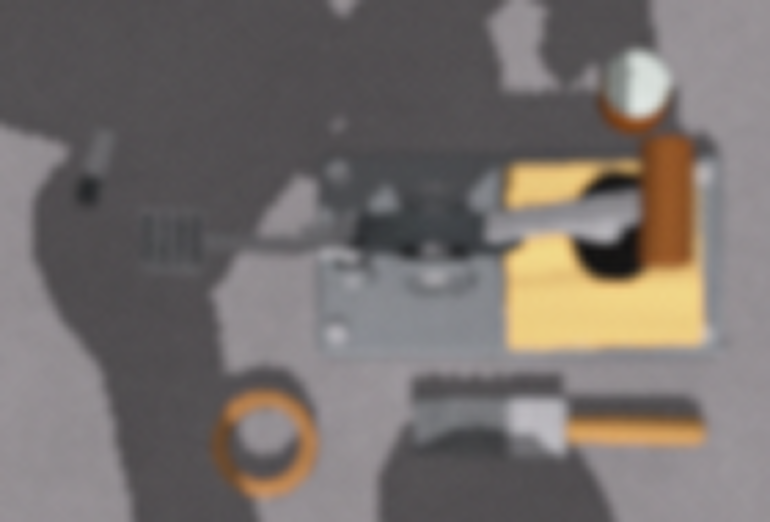

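View pics/scene0c.png

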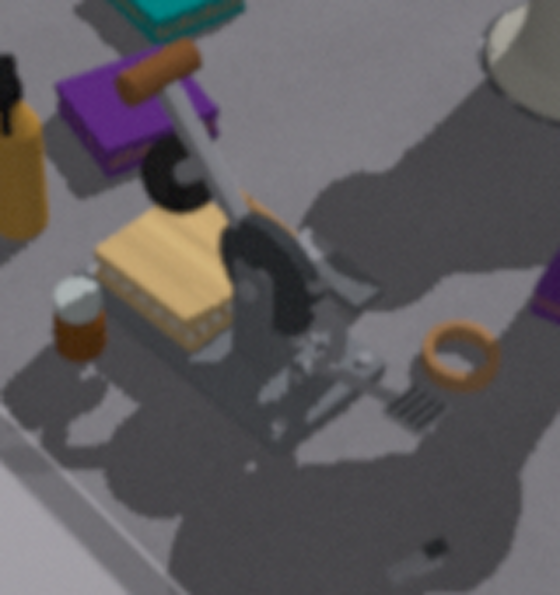

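```bash
cat > h.py <<'E'
import numpy as np,cv2
from scipy.optimize import least_squares
def load(f): return dict(np.load(f))
def ray(c,px):
    d=np.array([(px[0]-c["cx"])/c["fx"],(px[1]-c["cy"])/c["fy"]]); u=d.copy()
    for _ in range(20): u=d/(1+c["k1"]*(u@u))
    R=np.array(c["R"]);t=np.array(c["t"])
    v=R.T@np.r_[u,1]; return -R.T@t, v/np.linalg.norm(v)
def plane(c,px,z):
    o,v=ray(c,px); return o+v*(z-o[2])/v[2]
def tri(rs):
    A=sum(np.eye(3)-np.outer(v,v) for o,v in rs); b=sum((np.eye(3)-np.outer(v,v))@o for o,v in rs)
    p=np.linalg.solve(A,b); return p,[np.linalg.norm(np.cross(p-o,v)) for o,v in rs]
def proj(c,X):
    x=np.array(c["R"])@X+np.array(c["t"]); u=x[:2]/x[2]; u=u*(1+c["k1"]*(u@u)); return np.array([c["fx"]*u[0]+c["cx"],c["fy"]*u[1]+c["cy"]])
E
python3 - <<'E'
from h import *
T=load("top0.npz");S=load("scene0.npz")
ct=lambda x,y:(x/5.5+150-.4,y/5.5+140-.4); cs=lambda x,y:(x/3.5+190-.35,y/3.5+135-.35)
np.set_printoptions(precision=4,suppress=True)
print("handle",tri([ray(T,ct(666,200)),ray(S,cs(159,71))]))
print("handle end+x?",tri([ray(T,ct(667,136)),ray(S,cs(127,83))]))
print("handle end-x?",tri([ray(T,ct(665,266)),ray(S,cs(191,57))]))
print("pedal",tri([ray(T,ct(172,239)),ray(S,cs(415,407))]))
for p in [(318,358),(712,358),(712,150)]: print("base",plane(T,ct(*p),.02))
print("base S near", plane(S,cs(283,450),.02))
for p in [(508,350),(703,346),(508,163)]: print("boards",plane(T,ct(*p),.06))
print("sprayer",plane(T,(312,161),.2),plane(S,(195,198),0), tri([ray(T,(312,161)),ray(S,(191,155))]))
print("jar",plane(T,ct(637,83),.07))
# wood mask
for n,c in(("top",T),("scene",S)):
    hsv=cv2.cvtColor(c["pixels"],cv2.COLOR_BGR2HSV); m=cv2.inRange(hsv,(5,120,40),(18,255,220))
    _,_,st,ce=cv2.connectedComponentsWithStats(m)
    for s,q in zip(st[1:],ce[1:]):
        if s[4]>30: print(n,s,q)
E
```

```text
handle (array([ 0.5611, -0.0547,  0.2621]), [np.float64(0.0009746900887142245), np.float64(0.0009746900887139427)])
handle end+x? (array([ 0.5974, -0.0536,  0.2699]), [np.float64(0.0014645419419722892), np.float64(0.0014645419419726257)])
handle end-x? (array([ 0.5233, -0.0558,  0.256 ]), [np.float64(0.0003146502733678624), np.float64(0.0003146502733677838)])
pedal (array([0.5516, 0.2592, 0.0949]), [np.float64(0.00026910498074307783), np.float64(0.00026910498074313275)])
base [0.4822 0.1679 0.02  ]
base [ 0.4903 -0.102   0.02  ]
base [ 0.6348 -0.0987  0.02  ]
base S near [0.6234 0.1798 0.02  ]
boards [0.4881 0.0375 0.06  ]
boards [ 0.4947 -0.0929  0.06  ]
boards [0.6146 0.0415 0.06  ]
sprayer [ 0.6271 -0.1976  0.2   ] [ 0.6188 -0.2083  0.    ] (array([ 0.6249, -0.1958,  0.2069]), [np.float64(0.001099424781538619), np.float64(0.0010994247815387435)])
jar [ 0.6701 -0.0437  0.07  ]
top [ 285   89   53   33 1631] [310.5009 105.2765]
top [   0  136   26   77 1331] [ 11.0932 170.2682]
top [257 159  19  33 280] [269.475  176.2571]
top [301 162  18  18 126] [307.627  170.5238]
top [442 181  
[... 230 characters left out ...]
  18 179] [  8.8492 264.3799]
top [  4 304  20  29 214] [ 15.1963 319.1215]
top [  0 359  31  25 695] [ 14.4158 372.0705]
scene [199   0  71  29 556] [235.2428  13.6169]
scene [349  18  10  12  82] [353.6341  23.439 ]
scene [156  40  28  25 464] [169.9375  51.7522]
scene [326  65  17  18 184] [334.2337  73.9293]
scene [154  76  25  20 238] [167.2815  85.5042]
scene [  0  90  19  15 187] [ 7.4439 96.5187]
scene [224 146  23  18 198] [234.8636 154.8586]
scene [186 164  15  16  56] [192.4286 171.0536]
scene [189 189  14  14  49] [196.898  197.7347]
scene [  94  205   65   51 1725] [126.1855 229.6342]
scene [206 224  14  14 136] [212.7647 231.3897]
scene [311 228  21  18 136] [321.0368 236.0809]
```

```bash
cat >> h.py <<'E'
from scipy.spatial.transform import Rotation as Rn
TH=0.0297; O=np.array([0.5571,0.0763,0])
RP=Rn.from_euler('z',TH).as_matrix()
def P(x,y,z): return O+RP@np.array([x,y,z])/1000
def rots():
    out=[]
    for s in (1,-1):
        xx=RP@[s,0,0]; zz=np.array([0,0,-1.]); out.append(Rn.from_matrix(np.c_[xx,np.cross(zz,xx),zz]).as_rotvec())
    return out
E
python3 - <<'E'
from h import *
from workcell import bot
np.set_printoptions(precision=3,suppress=True)
rs=rots()
for r in rs: 
  for p in (P(0,186,140),P(0,192,58),P(0,-131,330),P(0,-190,134)):
    j=bot.inverse_kinematics(p,r); print(r,p,j)
E
```

```text
[3.141 0.047 0.   ] [0.552 0.262 0.14 ] [ 0.246  0.277  1.53  -0.     1.334  0.216]
[3.141 0.047 0.   ] [0.551 0.268 0.058] [ 0.256  0.366  1.589 -0.     1.186  0.226]
[3.141 0.047 0.   ] [ 0.561 -0.055  0.33 ] [-0.311  0.077  1.386 -0.     1.679 -0.341]
[3.141 0.047 0.   ] [ 0.563 -0.114  0.134] [-0.41   0.19   1.645 -0.     1.306 -0.439]
[ 0.047 -3.141 -0.   ] [0.552 0.262 0.14 ] [ 0.246  0.277  1.53   0.     1.334 -2.925]
[ 0.047 -3.141 -0.   ] [0.551 0.268 0.058] [ 0.256  0.366  1.589  0.     1.186 -2.915]
[ 0.047 -3.141 -0.   ] [ 0.561 -0.055  0.33 ] [-0.311  0.077  1.386 -0.     1.679  2.8  ]
[ 0.047 -3.141 -0.   ] [ 0.563 -0.114  0.134] [-0.41   0.19   1.645 -0.     1.306  2.702]
```

```bash
python3 - <<'E'
from h import *
from workcell import bot
np.set_printoptions(precision=3,suppress=True)
r=rots()[0]
bot.set_gripper(0.0,10)
bot.goto(P(0,184,200),r)
bot.line_to(P(0,184,118),max_speed=.12)
c=bot.read_camera("scene");cv2.imwrite("pics/s1.png",cv2.resize(c["pixels"][110:310,180:380],None,fx=3,fy=3,interpolation=cv2.INTER_CUBIC))
c=bot.read_camera("wrist");cv2.imwrite("pics/w1.png",c["pixels"])
print(bot.current_clock(),bot.current_ee_pos(),bot.current_contact_force(),bot.current_opening())
E
```

```text
3.975 [0.553 0.261 0.119] [ 0.062 -1.331  0.76 ] 0.007726297547821927
```

View pics/s1.png

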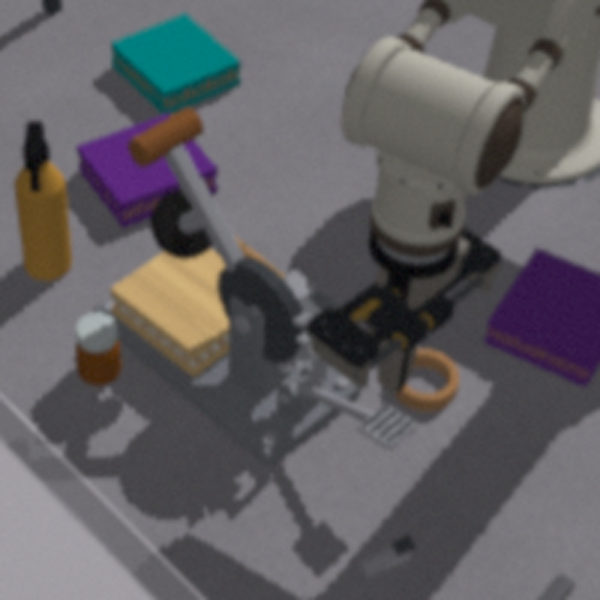

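View pics/w1.png

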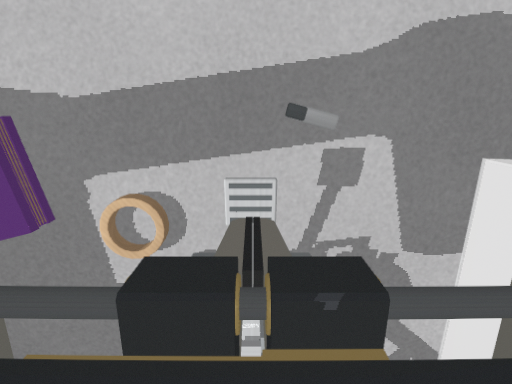

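```bash
python3 - <<'E'
from h import *
from workcell import bot
np.set_printoptions(precision=4,suppress=True)
c=bot.read_camera("wrist")
for p in [(225,178),(276,178),(250.5,178),(250.5,220)]:
    w=plane(c,p,.095); print(p,w,(RP.T@(w-O))*1000)
print("tcp px",proj(c,bot.current_ee_pos()))
a=c["pixels"][140:300,170:330];cv2.imwrite("pics/w1c.png",cv2.resize(a,None,fx=3.5,fy=3.5,interpolation=cv2.INTER_CUBIC))
E
```

```text
(225, 178) [0.5297 0.2787 0.095 ] [-21.3553 203.166   95.    ]
(276, 178) [0.5699 0.2799 0.095 ] [ 18.8224 203.0994  95.    ]
(250.5, 178) [0.5498 0.2793 0.095 ] [ -1.2716 203.1315  95.    ]
(250.5, 220) [0.5508 0.2442 0.095 ] [ -1.3591 168.0615  95.    ]
tcp px [253.4134 210.582 ]
```

View pics/w1c.png

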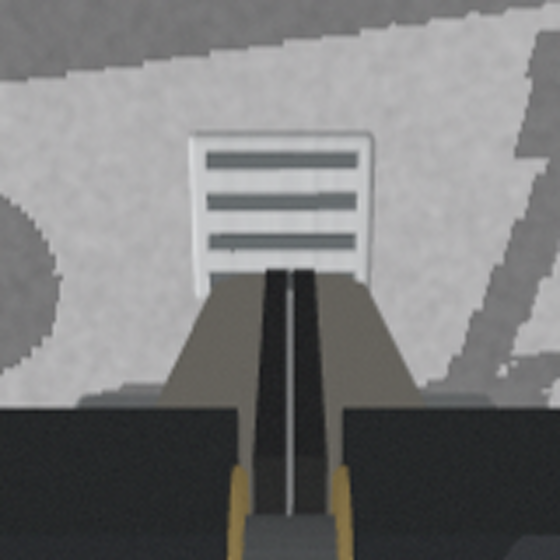

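```bash
python3 - <<'E'
from h import *
from workcell import bot
np.set_printoptions(precision=3,suppress=True)
bot.line_to(P(-1,185,98),max_speed=.08)
f0=np.array(bot.current_contact_force());print(f0)
for z in [92,86,80,74,70,67,65,63,61.5,60,59,58,57,56,55]:
    y=185+7*(95-z)/36
    bot.line_to(P(-1,y,z),max_speed=.06)
    f=np.array(bot.current_contact_force()); e=bot.current_ee_pos(); print(z,np.round(1000*(RP.T@(e-O)),1),f,round(bot.current_clock(),2))
    if f[2]>16: break
c=bot.read_camera("scene");cv2.imwrite("pics/s2.png",cv2.resize(c["pixels"][110:310,180:380],None,fx=3,fy=3,interpolation=cv2.INTER_CUBIC))
E
```

```text
[0.408 0.098 0.622]
92 [ -1.2 185.6  91.6] [-0.151 -0.198  0.81 ] 4.67
86 [ -1.4 186.7  85.4] [ 0.712 -0.513 -0.067] 4.92
80 [ -1.5 187.9  79.3] [-0.018 -0.368 -0.963] 5.17
74 [ -1.5 189.   73.4] [-0.166  0.187 -0.959] 5.42
70 [ -1.3 189.9  69.7] [-0.379  0.034  0.687] 5.67
67 [ -1.2 190.4  66.8] [ 0.469  0.609 -0.029] 5.92
65 [ -1.1 190.8  64.8] [ 0.137  0.29  -0.354] 6.17
63 [ -1.2 191.2  62.8] [-0.537  0.321 -0.355] 6.42
61.5 [ -1.1 191.5  61.4] [-0.919 -0.225  0.541] 6.67
60 [ -1.1 191.8  59.9] [-0.567 -0.879 -0.78 ] 6.92
59 [ -0.9 192.   59.1] [-0.121  0.301 -0.088] 7.17
58 [ -0.8 192.3  58.2] [1.07  0.011 1.094] 7.42
57 [ -0.8 192.6  57.1] [-0.055  1.154  1.393] 7.67
56 [ -0.9 192.6  56. ] [ 1.781 -0.276  1.926] 7.92
55 [ -1.  192.7  54.9] [0.545 0.317 1.591] 8.18
```

View pics/s2.png

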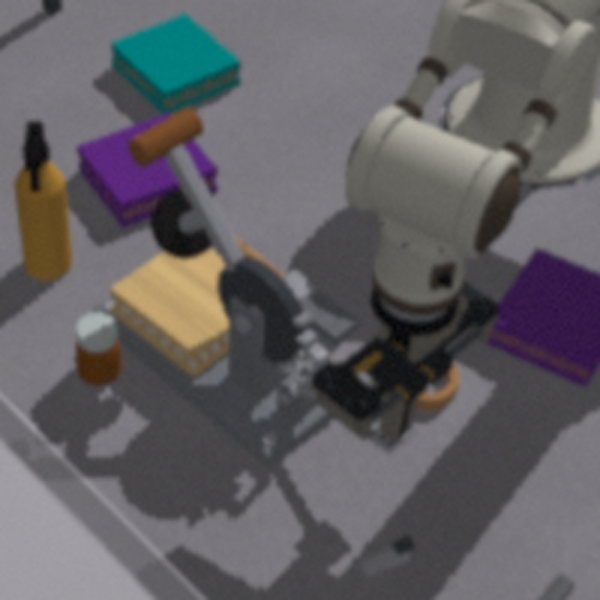

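```bash
python3 - <<'E'
from h import *
from workcell import bot
np.set_printoptions(precision=3,suppress=True)
for z in [54,53,52,51,50,49,48]:
    bot.line_to(P(-1,193,z),max_speed=.05); bot.hold(.1)
    f=np.mean([bot.current_contact_force() for _ in range(3)],axis=0); e=bot.current_ee_pos(); print(z,np.round(1000*(RP.T@(e-O)),1),f,bot.current_effort()[:3],round(bot.current_clock(),2))
    if f[2]>14: break
c=bot.read_camera("wrist");cv2.imwrite("pics/w3.png",c["pixels"])
c=bot.read_camera("scene");cv2.imwrite("pics/s3.png",cv2.resize(c["pixels"][210:290,260:350],None,fx=6,fy=6,interpolation=cv2.INTER_CUBIC))
E
```

```text
54 [ -1.1 192.9  53.9] [0.702 0.159 1.184] [ -0.27  -43.393 -28.888] 8.57
53 [ -1.1 193.   52.9] [-0.25   0.086  1.834] [ -0.336 -43.41  -28.889] 8.93
52 [ -1.1 193.   51.9] [0.51  0.329 0.464] [ -0.394 -43.394 -28.84 ] 9.28
51 [ -1.  192.9  50.9] [0.006 0.164 1.42 ] [ -0.389 -43.396 -28.788] 9.62
50 [ -1.  192.9  49.9] [-0.525  1.609  2.574] [ -0.382 -43.4   -28.742] 9.97
49 [ -1.  192.9  48.9] [0.556 1.372 0.966] [ -0.381 -43.42  -28.7  ] 10.32
48 [ -1.  192.9  47.9] [-0.54   1.109  1.392] [ -0.384 -43.444 -28.68 ] 10.68
```

View pics/w3.png

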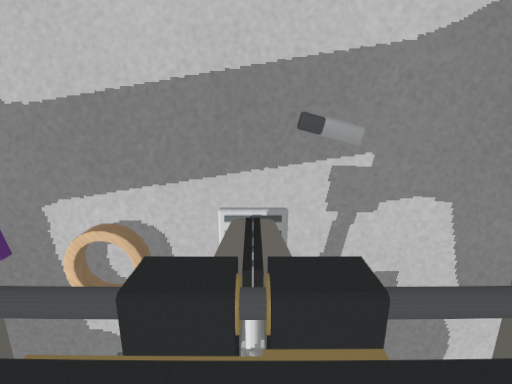

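View pics/s3.png

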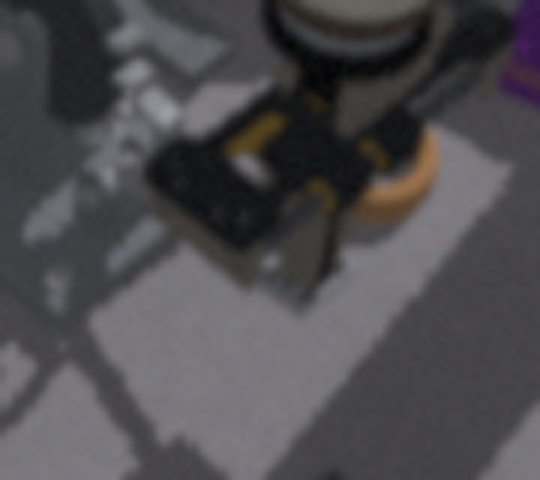

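```bash
python3 - <<'E'
from h import *
from workcell import bot
a=cv2.imread("pics/w3.png")[180:300,180:330];cv2.imwrite("pics/w3c.png",cv2.resize(a,None,fx=5,fy=5,interpolation=cv2.INTER_CUBIC))
c=bot.read_camera("wrist");np.savez("w3.npz",**c)
print(proj(c,bot.current_ee_pos()))
for z in (.095,.07,.055,.05): 
    l,r_=plane(c,(219,208),z),plane(c,(288,208),z); print(z,np.linalg.norm(l-r_),RP.T@((l+r_)/2-O))
E
```

```text
[253.46524164 210.51296338]
0.095 0.038746661874951474 [-0.00124493  0.21009294  0.095     ]
0.07 0.044706715860898014 [-0.00113587  0.20200693  0.07      ]
0.055 0.04828274825246574 [-0.00107044  0.19715532  0.055     ]
0.05 0.04947475904965509 [-0.00104863  0.19553812  0.05      ]
```

View pics/w3c.png

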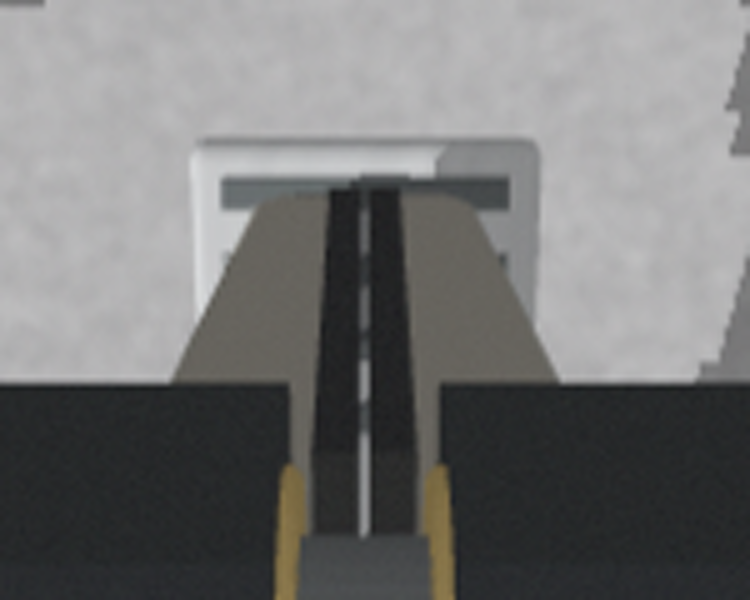

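```bash
python3 - <<'E'
from h import *
from workcell import bot
bot.line_to(P(-1,193,140),max_speed=.2)
for n in ("scene","wrist","top"):
    c=bot.read_camera(n);np.savez(n+"4.npz",**c)
    cv2.imwrite(f"pics/{n}4.png",c["pixels"])
print(bot.current_contact_force(),bot.current_clock())
S=load("scene4.npz");
cv2.imwrite("pics/s4.png",cv2.resize(S["pixels"][200:300,250:350],None,fx=6,fy=6,interpolation=cv2.INTER_CUBIC))
for n in ("scene","wrist"):
  c=load(n+"4.npz")
  for nm,(y,z) in dict(eng=(183,95),pressed=(191,59)).items(): print(n,nm,proj(c,P(0,y,z)))
E
```

```text
[-0.2546719  -1.04049554  0.09660912] 11.5833
scene eng [308.31600728 250.93273841]
scene pressed [309.25980743 260.17818666]
wrist eng [256.22638336 205.39088491]
wrist pressed [255.88905239 186.50798686]
```

View pics/s4.png

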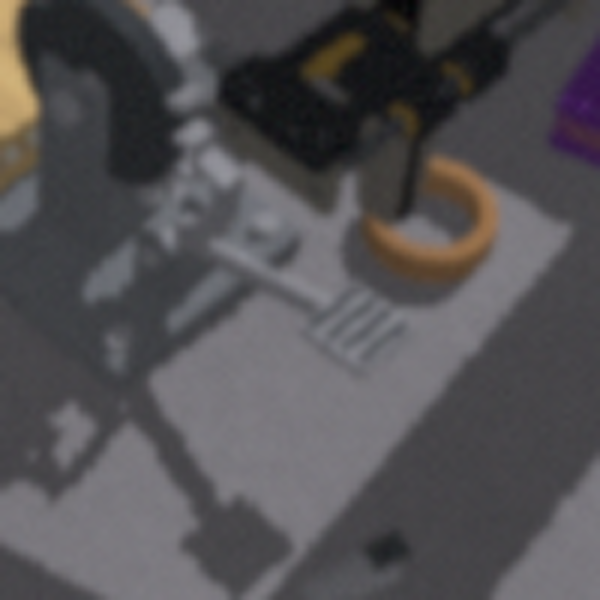

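View pics/wrist4.png

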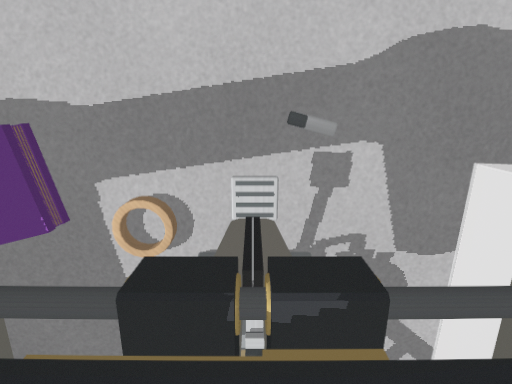

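```bash
python3 - <<'E'
from h import *
from workcell import bot
e=bot.current_ee_pos(); print(e, bot.current_opening())
S=load("scene4.npz")
for d in (0,.01,.02,.03,.04): print(d,(proj(S,e+[0,0,d])-[250,200])*6)
W=load("wrist4.npz")
for d in (0,.01,.02,.03,.04): print(d,proj(W,e+[0,0,d]),proj(W,e+RP@[0,.01,d]))
E
```

```text
[0.54881689 0.26870641 0.1375152 ] 0.0009385340477356607
0 [376.8125187  257.99952776]
0.01 [378.86041908 244.39915664]
0.02 [380.93052057 230.65601786]
0.03 [383.02319803 216.76777228]
0.04 [385.13883506 202.73202763]
0 [253.2863383  210.41396046] [253.28176555 197.17656305]
0.01 [253.29015579 214.97256188] [253.28543827 201.17682749]
0.02 [253.29433147 219.96873633] [253.28946194 205.56631697]
0.03 [253.29891803 225.46849045] [253.29388926 210.4046268 ]
0.04 [253.30397902 231.5517687 ] [253.29878401 215.7641449 ]
```

```bash
python3 - <<'E'
from h import *
from workcell import bot
np.set_printoptions(precision=2,suppress=True)
bot.line_to(P(0,188,54),max_speed=.2)
for z in [50,46,42,38,35,33,31,29,28,27,26,25,24,23,22,21,20]:
    y=188+5*(55-z)/28
    bot.line_to(P(0,y,z),max_speed=.06)
    f=np.mean([bot.current_contact_force() for _ in range(3)],axis=0); e=bot.current_ee_pos(); print(z,np.round(1000*(RP.T@(e-O)),1),f,round(bot.current_clock(),2))
    if f[2]>15: break
c=bot.read_camera("scene");cv2.imwrite("pics/s5.png",cv2.resize(c["pixels"][200:300,250:350],None,fx=6,fy=6,interpolation=cv2.INTER_CUBIC))
E
```

```text
50 [  0.7 189.2  51.1] [-0.27 -0.24  0.97] 12.42
46 [  0.3 189.7  46.2] [1.09 0.82 0.95] 12.67
42 [ -0.2 190.3  41.7] [-0.47  0.63 -0.25] 12.92
38 [ -0.4 190.9  37.5] [-0.13 -0.08 -0.43] 13.17
35 [ -0.2 191.5  34.6] [-0.79 -0.27 -0.24] 13.42
33 [ -0.1 191.9  32.8] [ 0.1  -0.57 -0.56] 13.67
31 [  0.  192.3  30.9] [ 0.34 -0.25 -0.06] 13.92
29 [  0.  192.7  28.9] [ 0.65 -0.4   0.9 ] 14.17
28 [  0.1 192.8  28. ] [0.5  0.28 0.21] 14.42
27 [  0. 193.  27.] [0.36 0.45 1.36] 14.67
26 [  0.  193.2  25.9] [ 0.35 -0.52  0.94] 14.92
25 [ -0.  193.3  24.9] [ 0.63 -0.26  2.15] 15.17
24 [ -0.  193.5  23.9] [ 0.56 -0.36  0.95] 15.42
23 [ -0.  193.7  22.9] [ 0.31 -1.1   1.22] 15.67
22 [ -0.1 193.9  21.9] [ 0.13 -0.74  0.6 ] 15.92
21 [  0.1 194.1  21.2] [ 0.63 -2.34  2.83] 16.17
20 [  0.2 194.1  20.9] [-1.93 -2.49  7.27] 16.42
```

View pics/s5.png

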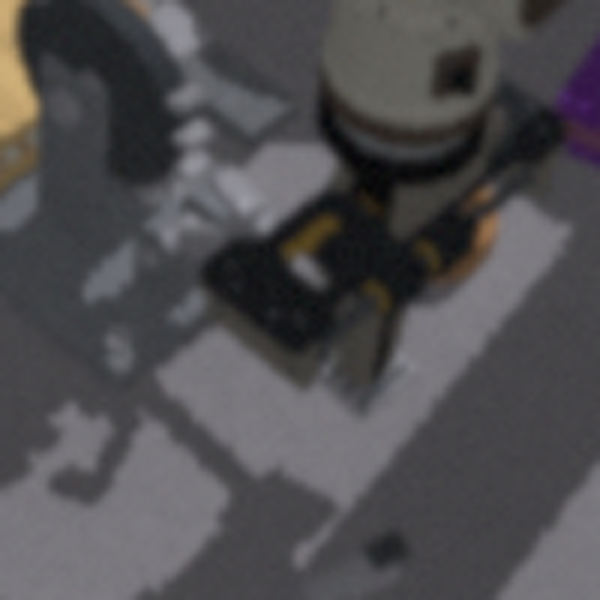

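```bash
python3 - <<'E'
from h import *
from workcell import bot
np.set_printoptions(precision=2,suppress=True)
for z in [19,18,17]:
    bot.line_to(P(0,194,z),max_speed=.05)
    f=np.mean([bot.current_contact_force() for _ in range(3)],axis=0); e=bot.current_ee_pos(); print(z,np.round(1000*(RP.T@(e-O)),1),f,round(bot.current_clock(),2))
    if f[2]>14: break
bot.line_to(P(0,194,110),max_speed=.25)
c=bot.read_camera("scene");np.savez("scene6.npz",**c);cv2.imwrite("pics/s6.png",cv2.resize(c["pixels"][200:300,250:350],None,fx=6,fy=6,interpolation=cv2.INTER_CUBIC))
print(bot.current_clock())
for y,z in((191,59),(183,95)): print((proj(c,P(0,y,z))-[250,200])*6)
E
```

```text
19 [  0.3 194.1  20.7] [-4.54 -2.33 12.25] 16.72
18 [  0.3 194.1  20.5] [-6.51 -2.88 16.2 ] 16.97
17.5333
[355.56 361.07]
[349.9 305.6]
```

View pics/s6.png

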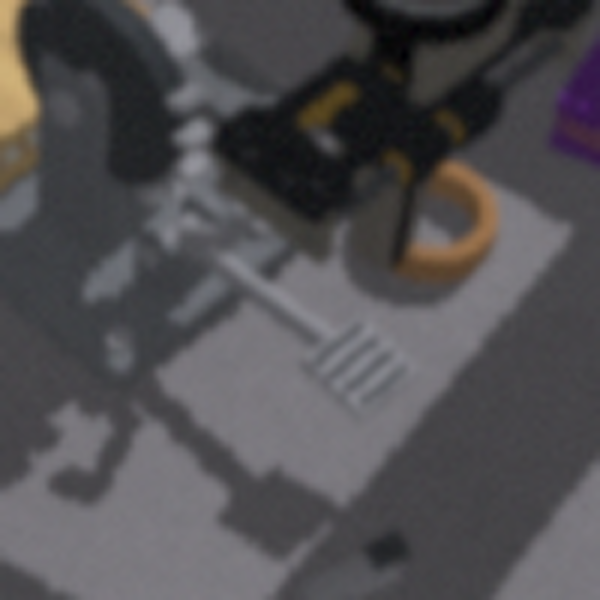

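```bash
cat >> h.py <<'E'
A=np.deg2rad(10); D=39
def tilt():
    zz=RP@[0,-np.sin(A),-np.cos(A)]; xx=RP@[1,0,0]; return Rn.from_matrix(np.c_[xx,np.cross(zz,xx),zz]).as_rotvec()
def tipP(x,y,z): return P(x,y-D*np.sin(A),z-D*np.cos(A))
def H(q,up=0,dy=4): return tipP(0,10-200*np.cos(q)+dy,120+200*np.sin(q)+16+up)
E
python3 - <<'E'
from h import *
from workcell import bot
np.set_printoptions(precision=2,suppress=True)
r=tilt()
for q in (.785,.4,0): print(bot.inverse_kinematics(H(q),r))
bot.line_to(P(0,194,300),max_speed=.3)
bot.goto(H(.785,50),r)
bot.line_to(H(.785,6),max_speed=.15)
c=bot.read_camera("scene");cv2.imwrite("pics/s7.png",cv2.resize(c["pixels"][110:260,180:330],None,fx=4,fy=4,interpolation=cv2.INTER_CUBIC))
print(bot.current_clock(),bot.current_ee_pos(),bot.current_contact_force())
E
```

```text
[-0.21  0.08  1.56 -0.17  1.45 -0.22]
[-0.28  0.13  1.64 -0.17  1.32 -0.27]
[-0.31  0.21  1.71 -0.18  1.17 -0.27]
20.0167 [ 0.56 -0.06  0.25] [-0.21 -0.32 -0.2 ]
```

View pics/s7.png

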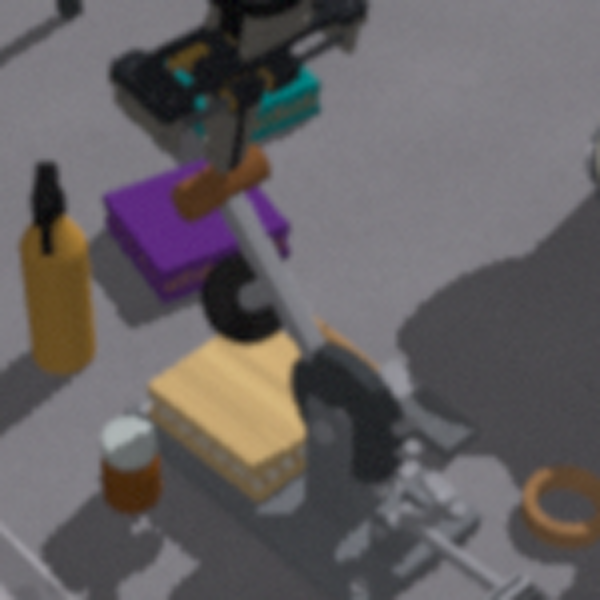

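```bash
python3 - <<'E'
from h import *
from workcell import bot
np.set_printoptions(precision=2,suppress=True)
for q in (.74,.69,.63,.56,.48,.40):
    bot.line_to(H(q),max_speed=.09)
    f=np.array(bot.current_contact_force()); print(q,f,round(bot.current_clock(),2))
    if np.linalg.norm(f)>15: break
c=bot.read_camera("scene");cv2.imwrite("pics/s8.png",cv2.resize(c["pixels"][110:260,180:330],None,fx=4,fy=4,interpolation=cv2.INTER_CUBIC))
E
```

```text
0.74 [ 1.43 -0.53  2.35] 20.32
0.69 [-0.04 -0.54  0.9 ] 20.58
0.63 [ 0.22  0.99 -0.01] 20.87
0.56 [-0.77 -0.56  0.25] 21.18
0.48 [ 0.11 -0.51  0.07] 21.5
0.4 [-0.37 -0.29 -0.46] 21.82
```

View pics/s8.png

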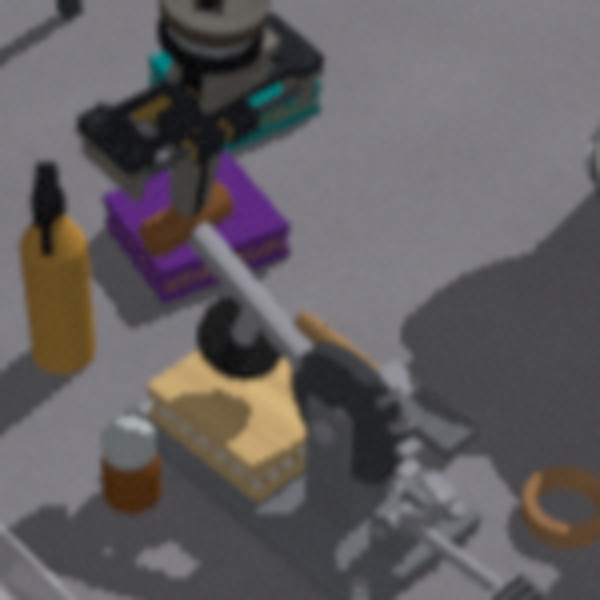

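```bash
python3 - <<'E'
from h import *
from workcell import bot
np.set_printoptions(precision=2,suppress=True)
for q in (.32,.24,.17,.11,.07,.04,.02,.01,0,-.01,-.02,-.03,-.04,-.05):
    bot.line_to(H(q),max_speed=.09 if q>.1 else .05)
    f=np.mean([bot.current_contact_force() for _ in range(3)],axis=0); print(q,f,round(bot.current_clock(),2),np.round(1000*(bot.current_ee_pos()-H(q)),1))
    if np.linalg.norm(f)>12: break
for n in("scene","top"):
  c=bot.read_camera(n);np.savez(n+"9.npz",**c)
c=load("scene9.npz")
cv2.imwrite("pics/s9.png",cv2.resize(c["pixels"][110:260,180:330],None,fx=4,fy=4,interpolation=cv2.INTER_CUBIC))
print((proj(c,P(38,-190,120))-[180,110])*4,(proj(c,P(-38,-190,120))-[180,110])*4)
E
```

```text
0.32 [-0.32  0.08  0.16] 22.2 [-0.5  0.3 -0.7]
0.24 [-0.47  0.51  0.29] 22.52 [-0.5  0.3 -0.6]
0.17 [ 0.16 -0.62  0.43] 22.83 [-0.5  0.3 -0.6]
0.11 [ 0.36 -0.34  0.87] 23.12 [-0.5  0.3 -0.5]
0.07 [-0.57 -0.3  -0.38] 23.43 [-0.3  0.2 -0.5]
0.04 [-0.22  0.5  -0.33] 23.69 [-0.3  0.2 -0.5]
0.02 [-0.07 -0.25 -1.32] 23.94 [-0.3  0.1 -0.4]
0.01 [ 1.05  0.51 -0.37] 24.19 [-0.1  0.1 -0.2]
0 [-0.41 -0.65  2.76] 24.44 [ 0.  -0.1  0. ]
-0.01 [-5.64  2.06 12.72] 24.69 [ 0.1 -0.2  1.8]
[138.2  300.67] [209.21 257.13]
```

View pics/s9.png

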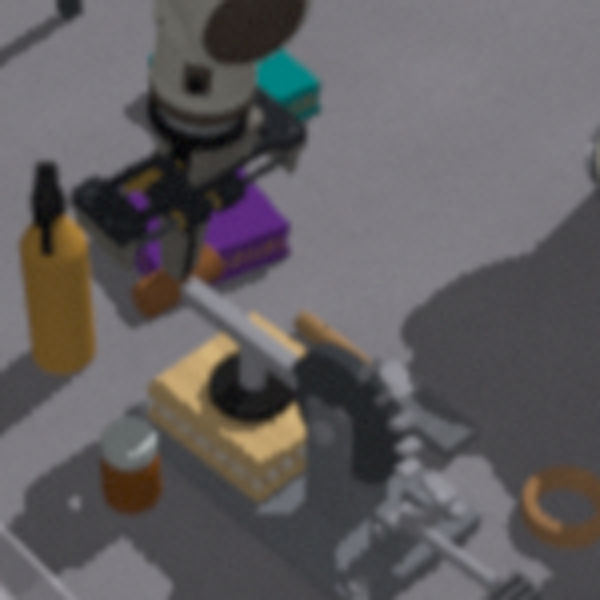

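```bash
python3 - <<'E'
from h import *
from workcell import bot
np.set_printoptions(precision=2,suppress=True)
bot.line_to(H(0,150,12),max_speed=.2)
bot.line_to(P(-130,-60,330),max_speed=.3)
for n in("scene","top"):
  c=bot.read_camera(n);np.savez(n+"10.npz",**c)
c=load("scene10.npz")
cv2.imwrite("pics/s10.png",cv2.resize(c["pixels"][125:275,195:345],None,fx=4,fy=4,interpolation=cv2.INTER_CUBIC))
for p in (P(38,-190,120),P(-38,-190,120),P(0,-190,136),P(0,191,59),P(0,183,95)): print((proj(c,p)-[195,125])*4)
c=load("top10.npz")
cv2.imwrite("pics/t10.png",cv2.resize(c["pixels"][130:240,150:330],None,fx=4.4,fy=4.4,interpolation=cv2.INTER_CUBIC))
print(bot.current_clock(),bot.current_contact_force())
E
```

```text
[ 78.2  240.67]
[149.21 197.13]
[113.43 204.18]
[457.04 540.71]
[453.26 503.73]
26.6083 [-0.65  0.35 -0.13]
```

View pics/s10.png

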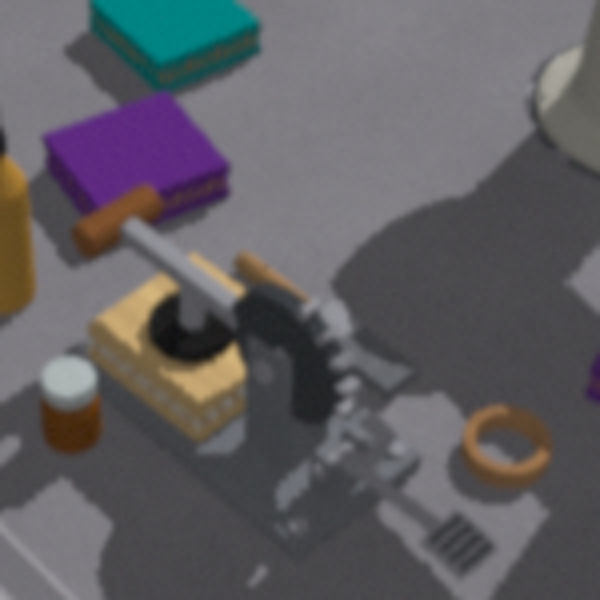

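View pics/t10.png

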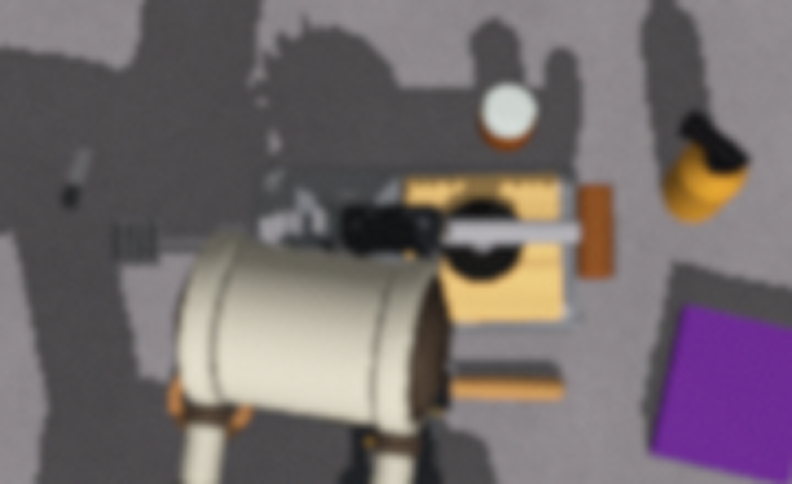

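```bash
python3 - <<'E'
from workcell import bot
bot.hold(.2); print(bot.current_contact_force(), bot.current_joint_vel(), bot.current_clock()); bot.job_done()
E
```

```text
[-0.37264379  0.19743961 -0.84005179] [ 0.00519068 -0.00877937 -0.00467216  0.00053703  0.00238181  0.00145967] 26.8083
the job is handed in; nothing more can be done
```

The press is closed. I pushed the pedal down to its stop, then pushed the handle down the arc until the foot sat on the boards, moved clear, and handed in at 26.8 s.

- **Pedal:** the wrist force rose to about 16 N at the stop. The last scene picture shows the pedal within about 1 px of its predicted fully pressed position, and it stayed there after I let go.
- **Arm:** contact force jumped to about 13 N at the level position, with no snag at the first tooth. Afterwards the handle was within about 1 px of its predicted place for q = 0.
- **Boards and clearance:** the board edges in the top view agree with the start to about 0.6 px. No other object looks moved in the last two pictures, though the mug and trimmer were outside the crops I checked. The robot was touching nothing.

**What disagreed:**
- With the gripper shut, the fingertips sit 30–40 mm short of the stated TCP. My first press therefore stopped at about a third of the pedal's travel. The scene picture showed this, and I finished the press before touching the arm.
- In the first look, the base's -y edge measured about 8 mm off the fitted pose. I did not resolve that; the pedal and handle both matched the fit.

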